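# Lock a sample saddle onto a T-slot rail with a quarter-turn key

### The job

Mount the sample holder for measurement: set the saddle squarely on the T-slot rail, fully down and with all of its length on the rail (where along it, and which way round, does not matter). Then take the T-key from its stand, drop it through the saddle's window into the slot until its flange lies on the saddle, and twist it a quarter turn so that its foot lies square across the slot and locks; let go, and leave the jar, the dish and the mortar where they are.

Things in the scene. Friction and masses are not known exactly. Their poses are not given: they have to be found in the camera images.
- rail_slot (a point): Centre of the slot mouth of a fixed plain aluminium T-slot rail, level with the rail's top, 30 mm above the bench. x runs along the rail and slot, z up. The slot runs the whole length; mouth 16 mm wide between lips 6 mm thick; below the lips a cavity 36 mm wide and 14 mm high.
- rail: The T-slot rail: 240 mm long (x), 50 wide (y), 30 high. Origin at the centre of its underside, x along the slot.
- saddle_pillar (a point): Centre (half-way up) of the saddle's square steel pillar, where to grip it: 24 x 24 mm, 44 high, a brown sample disc on top. x points along the saddle to the window, y across, z up. It is 30 mm to -x of the plate's middle and 22 mm above the plate's top. The saddle's mass centre is about 17 mm to +x of the pillar's axis.
- saddle_window (a point): Centre of the oblong window through the saddle's plate, at the plate's top face: 38 mm long (x), 18 wide (y); same axes as the pillar, 60 mm to +x of the pillar's axis. With the saddle seated it lies over the slot.
- saddle: Loose aluminium saddle, about 0.3 kg: plate 120 long (x), 65 wide (y), 6 thick on two side cheeks reaching 16 mm below it, 54 mm apart inside and flared to 62 at the foot, that straddle the rail. Origin under the plate's middle at the foot of the cheeks. Starts standing upright on the bench, plate top 22 mm up; seated on the rail the plate top is 36 mm up.
- key_grip (a point): Centre (half-way up) of the T-key's black grip bar: 40 long (x), 14 thick (y), 40 high; z up. The flange's underside is 24 mm and the foot's underside 44.5 mm below this point. In the stand this point is 54 mm above the bench; home in the saddle on the rail, 60 mm. Turned to lock, the bar lies across the rail.
- key: Loose steel T-key, about 0.12 kg, upright in its stand. Under the bar: flange 36 mm diameter, 4 thick; stem 10 mm diameter, 14.5 long; T-foot 28 long (x, parallel to the bar), 11 wide, 6 high. Origin at the foot's underside. When home, the foot's top is 2.5 mm below the lips and turns freely either way; turned, it is caught under them.
- stand: Fixed plain grey block 80 (x) x 70 (y) x 30 mm high with an oblong pocket 35 x 17 mm in its top (long along x) in which the key stands; origin at the centre of its underside.
- jar: Bystander: small amber jar, 42 mm across, 50 mm high; origin at its underside.
- dish: Bystander: open glass dish, 90 mm across, 18 mm high; origin at its underside.
- mortar: Bystander: white ceramic mortar bowl, 90 mm across, 50 mm high; origin at its underside.
There are look-alikes about, which are no part of the job. Leave any orange or pink look-alike of the saddle alone. Of the things that look like the key, the larger one is meant.

How it is judged:
By the outcome, as a careful person would: the job done as asked, in the order asked, and still so for the second after the job is handed in, with the robot touching nothing.
It also fails if it takes over 67 s, if anything falls off the work surface, if the arm or the gripper's body presses on something with over 40 N, if the wrist force passes 120 N, or if a joint passes its speed limit or range.

### The arm

A 6-joint arm with a two-finger parallel gripper is mounted at the origin on the work surface. World frame = base frame: x ahead of the robot, y to its left, z up, the work surface at z = 0. Lengths are in m, angles in rad, forces in N, time in s.
With the tool pointing down it reaches from about 0.4 to 0.825 m from the base axis. Payload 7 kg.
Tool frame: the origin (TCP) lies at the very end of the fingers, on their centre line; the grasp point (between the pads) lies 19 mm behind it; z points along the fingers, x is the direction in which the jaws open and shut, and the axes are right-handed (so a half turn about z gives the same grasp; the last joint's range is limited). The gripper opens to 88 mm and grips with 3 to 60 N. Pads are 19 mm wide; open, the fingers measure 130 mm over their backs; the gripper's body (78 mm by 193 mm) begins 47 mm behind the grasp point.
Start: joints at [1.607, 0.359, 0.012, 0, -1.224, -0.288], TCP at [0.168, 0.654, 0.227] pointing down, gripper open.
Joint ranges: [-3.07, 3.07], [-1.43, 2.12], [-1.02, 1.25], [-3.03, 1.67], [-3.05, -0], [-3.03, 3.03]. Speed limits (rad/s): [2.39, 2.39, 3.01, 3.14, 3.14, 3.14].

### API

Orientations are given as [roll, pitch, yaw] about the fixed x, y, z axes, in that order (R = Rz(yaw) Ry(pitch) Rx(roll)).
In Python, from station import telemetry, grab_frame, arm, regions_of, pinpoint gives the robot as it stands. The module is installed in compiled form; this text tells all that it offers.
- The arm moves only by the shell command python3 -m inch 'ROWS' [FORCE]. ROWS is text: rows parted by semicolons, each of 7 numbers parted by spaces: the opening, from 0 (shut) to 1 (fully open), then the shift along the world's x, y, z in cm, then the turn, a rotation vector about the world's x, y, z in degrees. A call has 1 to 12 rows; each row is the pose to reach, as a shift and turn from the pose measured when the call began; what a row does not reach only later rows make up. A row lasts 1/8 s, in which the tool goes at most 62.5 mm and 10.7 degrees, less where a joint would pass 70% of its speed; a pose out of reach is approached as far as the arm can. A call with a gripper value outside its range is refused whole. The fingers move at their own pace and stop on an object; FORCE is the grip in N (left out, the last holds). Time passes only in rows, so rows that repeat a pose let the fingers close. It gives the time, the measured TCP pose, the force and the opening at its end, in the units of the state.
- telemetry.get_state(): the state, without advancing time (a new reading comes with each control period).
- grab_frame(name): name is "scene" or "side" or "wrist"; returns a dict with "pixels" (480x640x3 uint8, red, green, blue), "fx", "fy", "cx", "cy" (pixels), "R" (3x3) and "t" (3): a world point X has camera coordinates R X + t. Camera axes: x right, y down, z forward; pixel columns grow to the right and rows downward; lengths in m; the calibration is good to about 2 mm. A picture is of the moment at which its call begins. There is no depth.
- arm.job_done(): hands the job in, once; it reports no verdict.
Trained networks look in the newest picture that a camera, given by its name, has taken for a name from the list of things; names that differ only in an ending like _2 or _b are one class to them, and where a whole thing is asked for, a point or a joint stands for the part that bears it (a point fixed in the world has none). Each returns a list of dicts, best first, with "p" (0 to 1); they miss things now and then, are a little off and sometimes report something else, mostly with a low value. They report only what shows in the picture. A call takes as long as a camera call. They do not tell look-alikes from the thing itself.
- regions_of(camera, name): "pixels" (480x640 bool, what is visible of it) and "bbox" ([left, top, right, bottom] in pixels, round what is visible of it).
- pinpoint(camera, name): "location" ([column, row] in pixels: a listed point, or the origin of a listed thing).
The state is a dict: "t": time; "q": joint angles; "qd": joint speeds; "joint_efforts": joint torques, N m; "eef_pos": TCP position; "ee_rot": TCP orientation; "force": force on the tool from outside, world axes, zero at the start; "moment": the same for the moment, N m; "width": finger opening in m.
Only numpy, scipy, OpenCV 4.12 (cv2) and the standard library are available. Lean on these libraries where they do the work, as an engineer would, in place of code of your own. Each camera call takes 0.05 s, during which the arm holds its last target. There are 200 camera calls.

## Working session

There is one attempt and no reset: what is moved stays moved. The work goes in short steps, Python scripts to look and compute and a shell command to move; the robot and the scene stay as the last step left them, time stands still between calls to the robot, and variables do not carry over. Pictures are saved under pics/ and viewed, about 8 in all and at most 12, crops included, and the job is handed in when it is done.

```bash
mkdir -p pics
cat > h.py <<'E'
import numpy as np, cv2
from station import telemetry, grab_frame, arm, regions_of, pinpoint
def ray(f,px):
    d=np.array([(px[0]-f["cx"])/f["fx"],(px[1]-f["cy"])/f["fy"],1.0]); R=np.array(f["R"]);t=np.array(f["t"])
    return -R.T@t, R.T@d
def onz(f,px,z):
    c,d=ray(f,px); return c+d*(z-c[2])/d[2]
def proj(f,X):
    p=np.array(f["R"])@np.array(X)+np.array(f["t"]); return np.array([f["fx"]*p[0]/p[2]+f["cx"],f["fy"]*p[1]/p[2]+f["cy"]])
def save(f,n,crop=None,s=1):
    im=f["pixels"][:,:,::-1]
    if crop: im=im[crop[1]:crop[3],crop[0]:crop[2]]
    cv2.imwrite("pics/"+n,cv2.resize(im,None,fx=s,fy=s))
E
python3 - <<'E'
from h import *
Z=dict(rail_slot=.03,saddle_pillar=.044,saddle_window=.022,key_grip=.054,stand=0,jar=0,dish=0,mortar=0,rail=0,saddle=0)
for c in ["scene","side"]:
    f=grab_frame(c); save(f,c+"0.png"); print(c,-np.array(f["R"]).T@np.array(f["t"]))
    for n,z in Z.items():
        for r in pinpoint(c,n): print(n,round(r["p"],2),np.round(r["location"]),np.round(onz(f,r["location"],z),3))
print(telemetry.get_state())
a=cv2.imread("pics/scene0.png");b=cv2.imread("pics/side0.png")
E
```

```text
scene [1.05016533 0.73503345 0.68645876]
rail_slot 0.65 [281. 260.] [0.582 0.002 0.03 ]
saddle_pillar 0.96 [474. 318.] [0.402 0.43  0.044]
saddle_pillar 0.83 [387. 283.] [0.459 0.242 0.044]
saddle_window 0.9 [481. 344.] [0.431 0.472 0.022]
saddle_window 0.88 [446. 270.] [0.292 0.281 0.022]
saddle_window 0.56 [408. 302.] [0.45  0.299 0.022]
key_grip 0.72 [272. 194.] [ 0.436 -0.251  0.054]
stand 0.96 [273. 211.] [ 0.442 -0.247  0.   ]
jar 0.83 [328. 238.] [ 0.406 -0.029  0.   ]
dish 0.65 [197. 227.] [ 0.658 -0.314  0.   ]
mortar 0.87 [370. 361.] [0.616 0.351 0.   ]
rail 0.97 [282. 270.] [0.584 0.006 0.   ]
saddle 0.87 [474. 341.] [ 0.412  0.449 -0.   ]
saddle 0.78 [451. 283.] [0.3   0.304 0.   ]
saddle 0.75 [395. 305.] [0.459 0.272 0.   ]
saddle 0.3 [410. 302.] [0.426 0.287 0.   ]
side [ 0.20903744 -0.67183603  0.62175542]
rail_slot 0.87 [383. 273.] [0.59  0.001 0.03 ]
saddle_pillar 0.79 [216. 212.] [0.309 0.328 0.044]
saddle_pillar 0.65 [288. 217.] [0.465 0.252 0.044]
saddle_pillar 0.56 [246. 184.] [0.408 0.452 0.044]
saddle_window 0.94 [256. 185.] [0.441 0.475 0.022]
saddle_window 0.
[... 564 characters left out ...]
452 0.27  0.   ]
saddle 0.59 [253. 197.] [0.424 0.456 0.   ]
{'t': 1.1, 'q': array([ 1.60706529e+00,  3.58603645e-01,  1.18833171e-02, -8.89330674e-06,
       -1.22414294e+00, -2.88092953e-01]), 'qd': array([ 0.00099143,  0.00165426, -0.0013591 , -0.00144283, -0.00054757,
        0.00079542]), 'joint_efforts': array([-1.57605973e-03, -5.82405138e+01,  2.93311143e+01,  7.00297907e+00,
        1.25752916e-02, -2.04679537e-05]), 'eef_pos': array([0.16820518, 0.65365726, 0.22655001]), 'ee_rot': array([-3.14158165e+00, -6.65552404e-05, -1.82262334e+00]), 'force': array([ 0.33875655, -0.15852187,  0.37815316]), 'moment': array([ 0.0384551 , -0.00401919, -0.00946294]), 'width': 0.08769397809974817}
```

View pics/scene0.png

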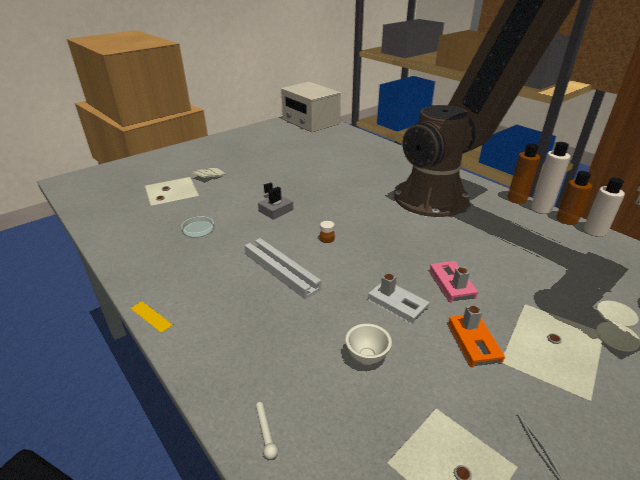

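View pics/side0.png

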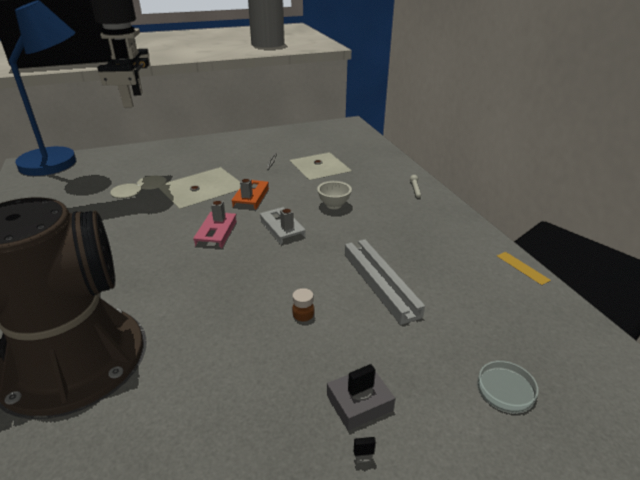

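The pictures show the grey saddle at scene (398,297), with orange and pink look-alikes near it. The rail is at (282,268) and the stand with the larger key at (275,205). The small look-alike key is at side (364,446). I'll move above the grey saddle.

```bash
python3 -m inch '1 28 -38 0 0 0 25;1 28 -38 0 0 0 25;1 28 -38 0 0 0 25;1 28 -38 0 0 0 25;1 28 -38 0 0 0 25;1 28 -38 0 0 0 25;1 28 -38 0 0 0 25;1 28 -38 0 0 0 25;1 28 -38 0 0 0 25;1 28 -38 0 0 0 25;1 28 -38 0 0 0 25'
cat > look.py <<'E'
import sys
from h import *
def look(Z,cam="wrist",name=None):
    f=grab_frame(cam)
    if name: save(f,name)
    for n,z in Z.items():
        for r in pinpoint(cam,n):
            if r["p"]>.3: print(cam,n,round(r["p"],2),np.round(r["location"]),np.round(onz(f,r["location"],z),4))
    return f
def yawof(f,cam,name,z,near):
    "ground-plane min-area rectangle of the region seen nearest to a point"
    best=None
    for r in regions_of(cam,name):
        v,u=np.nonzero(r["pixels"]); P=np.array([onz(f,(a,b),z)[:2] for a,b in zip(u,v)])
        d=np.linalg.norm(P.mean(0)-near)
        if best is None or d<best[0]: best=(d,P,r["p"])
    (c,s,a)=cv2.minAreaRect((best[1]*1000).astype(np.float32)); b=cv2.boxPoints((c,s,a))
    e=[b[1]-b[0],b[2]-b[1]]; e=max(e,key=np.linalg.norm)
    print(name,cam,round(best[2],2),"centre",np.round(c,1),"size",np.round(s,1),"long-axis deg",round(np.degrees(np.arctan2(e[1],e[0]))%180,2))
E
python3 - <<'E'
from look import *
f=look(dict(saddle_pillar=.044,saddle_window=.022,saddle=0),name="w1.png"); print(-np.array(f["R"]).T@f["t"])
yawof(f,"wrist","saddle",.022,[.455,.275])
f=grab_frame("side"); yawof(f,"side","rail",.03,[.586,.002])
f=grab_frame("scene"); yawof(f,"scene","rail",.03,[.586,.002])
E
```

```text
t: 2.48
eef_pos: [0.4478, 0.2744, 0.2266]
ee_rot: [-3.141, 0.0, -1.385]
force: [-0.1, -0.5, -0.8]
width: 0.0873
wrist saddle_pillar 0.92 [355. 213.] [0.4568 0.2399 0.044 ]
wrist saddle_pillar 0.79 [246. 320.] [0.3112 0.3347 0.044 ]
wrist saddle_pillar 0.71 [171. 231.] [0.4027 0.4243 0.044 ]
wrist saddle_window 0.83 [295. 336.] [0.2861 0.2756 0.022 ]
wrist saddle_window 0.82 [296. 206.] [0.4481 0.3021 0.022 ]
wrist saddle_window 0.69 [129. 190.] [0.4312 0.4795 0.022 ]
wrist saddle 0.93 [164. 207.] [0.4137 0.4509 0.    ]
wrist saddle 0.86 [278. 313.] [0.3005 0.3024 0.    ]
wrist saddle 0.68 [324. 202.] [0.4538 0.2709 0.    ]
[0.53117027 0.29008706 0.38498886]
saddle wrist 0.63 centre [453.9 272.2] size [ 68.  119.2] long-axis deg 99.08
rail side 0.68 centre [578.7 -10.6] size [ 69.6 265.4] long-axis deg 92.66
rail scene 0.88 centre [597.9  21.4] size [ 71.2 261.1] long-axis deg 93.72
```

View pics/w1.png

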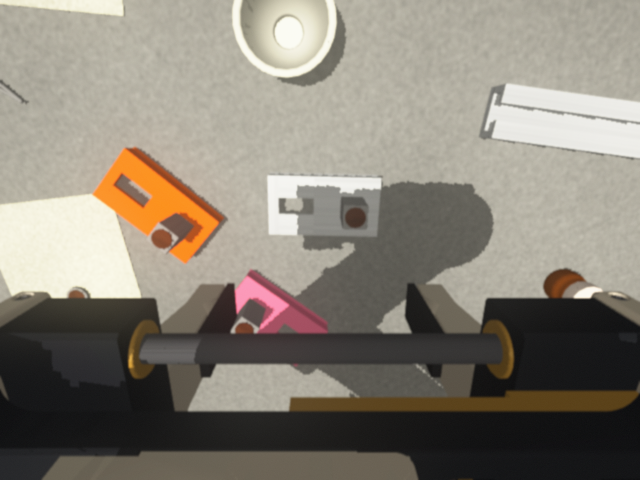

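```bash
python3 -m inch '1 1.0 -3.3 -5 0 0 -2;1 1.0 -3.3 -10 0 0 -2;1 1.0 -3.3 -15 0 0 -2;1 1.0 -3.3 -18 0 0 -2;1 1.0 -3.3 -19.7 0 0 -2;1 1.0 -3.3 -19.7 0 0 -2;0 1.0 -3.3 -19.7 0 0 -2;0 1.0 -3.3 -19.7 0 0 -2;0 1.0 -3.3 -19.7 0 0 -2;0 1.0 -3.3 -19.7 0 0 -2;0 1.0 -3.3 -19.7 0 0 -2;0 1.0 -3.3 -19.7 0 0 -2' 40
```

```text
t: 4.42
eef_pos: [0.4581, 0.2408, 0.0296]
ee_rot: [3.142, 0.0, -1.421]
force: [0.6, -0.5, -0.3]
width: 0.0332
```

```bash
python3 -m inch '0 0 0 0 0 0 0;0 0 0 0 0 0 0;0 0 0 0 0 0 0;0 0 0 5 0 0 0;0 0 0 11 0 0 0;0 0 0 17 0 0 0;0 3 -6 19 0 0 -5;0 3 -12 19 0 0 -5;0 3 -18 19 0 0 -5;0 3 -22 19 0 0 -5;0 3 -22 19 0 0 -5;0 3 -22 19 0 0 -5' 40
python3 - <<'E'
from look import *
f=look(dict(saddle_pillar=.22,rail_slot=.03,rail=0),name="w2.png"); print(telemetry.get_state()["width"])
yawof(f,"wrist","rail",.03,[.586,.002])
E
```

```text
t: 5.92
eef_pos: [0.4879, 0.0207, 0.2193]
ee_rot: [3.141, 0.0, -1.509]
force: [-0.4, 0.1, -1.6]
width: 0.0239
wrist saddle_pillar 0.6 [323. 318.] [0.4783 0.0187 0.22  ]
wrist rail_slot 0.74 [348. 113.] [0.5877 0.0006 0.03  ]
wrist rail_slot 0.47 [324. 317.] [0.3654 0.0096 0.03  ]
wrist rail 0.8 [345. 115.] [0.5874 0.0018 0.    ]
0.023749804040474373
rail wrist 0.62 centre [585.8   2.9] size [ 52.2 240.9] long-axis deg 93.3
```

View pics/w2.png

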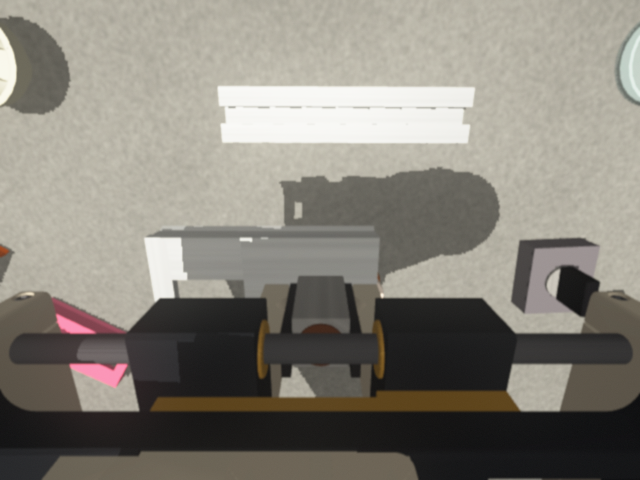

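View w2 shows the saddle hanging level in the jaws (plate far edge at about row 237). The rail is parallel to it (rows 87–143, cols 219–474). Next I'll measure both edges in this frame.

Run:
```python
from look import *
f=grab_frame("wrist"); g=cv2.cvtColor(f["pixels"],cv2.COLOR_RGB2GRAY).astype(float)
for c0,c1,r0,r1 in [(235,290,75,150),(400,455,75,150),(200,240,215,290),(260,370,215,290)]:
    p=g[r0:r1,c0:c1].mean(1); d=np.diff(p); k=[i for i in range(len(d)) if abs(d[i])>8]
    print(c0,[(r0+i+1,round(d[i])) for i in k])
for r0,r1 in [(90,104),(128,140)]:
    p=g[r0:r1,190:500].mean(0); d=np.diff(p); print("cols",[(190+i+1,round(d[i])) for i in range(len(d)) if abs(d[i])>15])
p=g[240:260,120:420].mean(0); d=np.diff(p); print("plate cols",[(120+i+1,round(d[i])) for i in range(len(d)) if abs(d[i])>8])
print("rail x at rows 87,106,124,143:",[np.round(onz(f,(346,r),.03)[:2],4) for r in (87,106,124,143)])
print("plate top x at rows 227..240:",[(r,np.round(onz(f,(300,r),.2117)[0],4)) for r in range(226,242,2)])
print("proj expected rail edges:",[np.round(proj(f,[.587+d,.002,.03]),1) for d in (-.025,-.008,.008,.025)],[np.round(proj(f,[.562,.002,.0]),1)])
print(telemetry.get_state()["eef_pos"])
```

```text
235 [(86, 25), (87, 18), (106, -16), (108, 19), (109, 10), (142, -11), (143, -24), (144, -15)]
400 [(87, 23), (88, 20), (107, -18), (109, 19), (110, 12), (143, -13), (144, -26), (145, -13)]
200 [(225, -10), (226, -18), (227, -13), (231, -10), (237, 10), (238, 14)]
260 [(226, 10), (231, -10), (237, 10), (238, 13), (276, -10), (284, -10)]
cols [(219, 23), (220, 21), (475, -22), (476, -16)]
cols [(222, 25), (223, 22), (470, -22), (471, -17)]
plate cols [(145, 15), (146, 17), (147, 14), (183, -23), (184, -41), (185, -22), (378, -8), (379, -16), (380, -12)]
rail x at rows 87,106,124,143: [array([0.6109, 0.0058]), array([0.5944, 0.0043]), array([0.5782, 0.0029]), array([0.5606, 0.0014])]
plate top x at rows 227..240: [(226, np.float64(0.5252)), (228, np.float64(0.5242)), (230, np.float64(0.5231)), (232, np.float64(0.5221)), (234, np.float64(0.521)), (236, np.float64(0.52)), (238, np.float64(0.5189)), (240, np.float64(0.5178))]
proj expected rail edges: [array([345.5, 141.5]), array([347. , 123.2]), array([348.5, 105.5]), array([350.2,  86. ])] [array([343.5, 140.5])]
[0.48808854 0.0215771  0.2194533 ]
```

```bash
python3 -m inch '0 5 -2.5 0 0 0 -0.3;0 9.8 -4.9 0 0 0 -0.3;0 9.8 -4.9 -5 0 0 -0.3;0 9.8 -4.9 -10 0 0 -0.3;0 9.8 -4.9 -14 0 0 -0.3;0 9.8 -4.9 -14 0 0 -0.3;0 9.8 -4.9 -14 0 0 -0.3'
python3 - <<'E'
from look import *
f=grab_frame("wrist"); save(f,"w3.png"); f=grab_frame("scene"); save(f,"s3.png",(220,200,380,320),4)
print(telemetry.get_state()["eef_pos"])
a=cv2.imread("pics/w3.png")
E
```

```text
t: 7.1
eef_pos: [0.5874, -0.027, 0.081]
ee_rot: [-3.14, -0.0, -1.511]
force: [0.1, 0.2, -1.4]
width: 0.024
[ 0.58766345 -0.02692971  0.08171739]
```

View pics/s3.png

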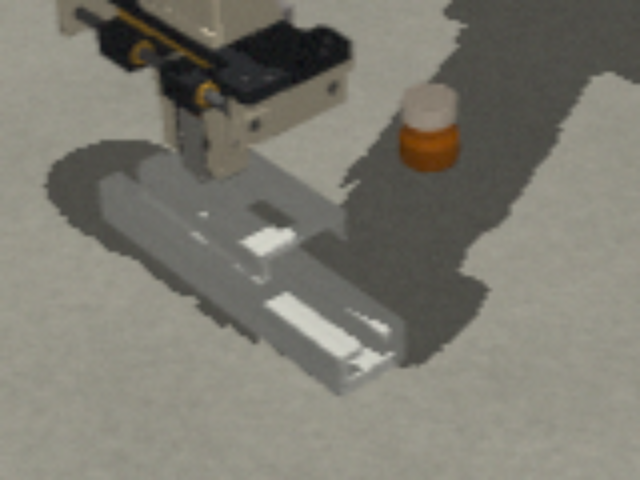

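Crop s3 shows the saddle hovering parallel over the rail, with its cheeks above the rail's sides. I'll lower it gently.

```bash
python3 -m inch '0 0 0 -1.3 0 0 0;0 0 0 -2.2 0 0 0;0 0 0 -2.6 0 0 0;0 0 0 -3.0 0 0 0;0 0 0 -3.0 0 0 0'
```

```text
t: 7.82
eef_pos: [0.5875, -0.027, 0.0513]
ee_rot: [-3.139, 0.0, -1.511]
force: [-1.0, -0.3, -1.4]
width: 0.024
```

```bash
python3 -m inch '0 0 0 -0.4 0 0 0;0 0 0 -0.6 0 0 0;0 0 0 -0.8 0 0 0;0 0 0 -0.8 0 0 0'
```

```text
t: 8.32
eef_pos: [0.5875, -0.027, 0.0437]
ee_rot: [-3.139, 0.0, -1.511]
force: [-0.7, -0.0, 3.1]
width: 0.0238
```

```bash
python3 -m inch '0 0 0 -0.1 0 0 0;0 0 0 -0.1 0 0 0;1 0 0 0 0 0 0;1 0 0 0 0 0 0;1 0 0 0 0 0 0;1 0 0 5 0 0 0;1 0 0 11 0 0 0;1 0 0 17 0 0 0;1 -6 0 18 0 0 0;1 -10 -4 18 0 0 0;1 -15 -8 18 0 0 0;1 -19 -12 18 0 0 0'
python3 -m inch '1 -4 -11 0 0 0 0;1 -4 -11 0 0 0 0;1 -4 -11 0 0 0 0'
python3 - <<'E'
from look import *
f=look(dict(key_grip=.054,stand=0,saddle_pillar=.058,saddle_window=.036),name="w4.png")
yawof(f,"wrist","key",.07,[.43,-.25]);yawof(f,"wrist","stand",.03,[.43,-.25])
for c in ["side","scene"]:
    f=look(dict(key_grip=.054,stand=0,saddle_pillar=.058,saddle_window=.036),c)
    yawof(f,c,"stand",.02,[.43,-.25])
E
```

```text
t: 9.82
eef_pos: [0.3957, -0.1477, 0.2238]
ee_rot: [-3.138, 0.0, -1.51]
force: [-0.1, -0.5, 1.1]
width: 0.0874
t: 10.2
eef_pos: [0.354, -0.2605, 0.2238]
ee_rot: [-3.138, -0.0, -1.516]
force: [0.8, 0.2, 0.1]
width: 0.0875
wrist key_grip 0.86 [314. 139.] [ 0.4297 -0.2504  0.054 ]
wrist key_grip 0.7 [400. 180.] [ 0.3969 -0.3343  0.054 ]
wrist key_grip 0.59 [312. 145.] [ 0.4238 -0.2491  0.054 ]
key wrist 0.92 centre [ 427.5 -250.8] size [32.6 38.1] long-axis deg 151.15
stand wrist 0.9 centre [ 426.9 -250.8] size [81.8 70.5] long-axis deg 6.52
side key_grip 0.83 [361. 446.] [ 0.3845 -0.3493  0.054 ]
side key_grip 0.75 [360. 380.] [ 0.427  -0.2504  0.054 ]
side stand 0.72 [357. 400.] [ 0.4269 -0.2448  0.    ]
side saddle_pillar 0.96 [387. 270.] [ 0.5829 -0.0265  0.058 ]
side saddle_pillar 0.71 [247. 186.] [0.4039 0.4122 0.058 ]
side saddle_pillar 0.61 [221. 208.] [0.3199 0.3196 0.058 ]
side saddle_window 0.92 [253. 186.] [0.4268 0.4479 0.036 ]
side saddle_window 0.79 [213. 233.] [0.2888 0.2526 0.036 ]
side saddle_window 0.58 [373. 261.] [0.5831 0.0358 0.036 ]
stand side 0.88 centre [ 428.  -252.8] size [92.8 88.3] long-axis deg 6.29
scene key_grip 0.76 [272. 195.] [ 0.4392 -0.2486  0.054 ]
scene key_grip 0.61 [270. 188.] [ 0.4172 -0.2925  0.054 ]
scene key_grip 0.44 [273. 246.] [ 0.583  -0.0316  0.054 ]
scene key_grip 0.43 [368. 359.] [0.6492 0.3748 0.054 ]
scene stand 0.55 [277. 209.] [ 0.4243 -0.2484  0.    ]
scene stand 0.55 [274. 209.] [ 0.4307 -0.2553  0.    ]
scene saddle_pillar 0.96 [459. 280.] [0.341  0.3465 0.058 ]
scene saddle_pillar 0.91 [472. 318.] [0.4188 0.4354 0.058 ]
scene saddle_pillar 0.74 [274. 247.] [ 0.5862 -0.0198  0.058 ]
scene saddle_window 0.82 [450. 270.] [0.3021 0.2954 0.036 ]
scene saddle_window 0.73 [285. 265.] [0.5916 0.0325 0.036 ]
scene saddle_window 0.61 [483. 348.] [0.4483 0.4849 0.036 ]
stand scene 0.78 centre [ 439.3 -230.1] size [118.  104.2] long-axis deg 64.05
```

View pics/w4.png

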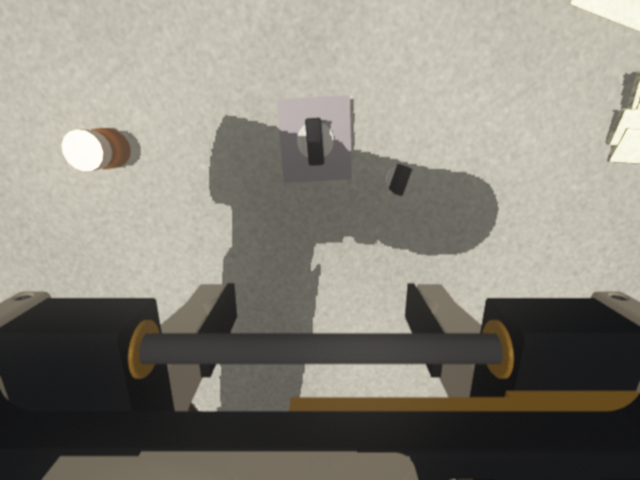

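View w4 shows the large key in the stand at (314,140), with its bar nearly vertical in the image, and the small key at (400,180). The side and scene cameras put the saddle on the rail. Next I'll grip the large key.

```bash
python3 -m inch '1 7.3 1 -4 0 0 3;1 7.3 1 -9 0 0 3;1 7.3 1 -14 0 0 3;1 7.3 1 -17 0 0 3;1 7.3 1 -18.4 0 0 3;1 7.3 1 -18.4 0 0 3;0 7.3 1 -18.4 0 0 3;0 7.3 1 -18.4 0 0 3;0 7.3 1 -18.4 0 0 3;0 7.3 1 -18.4 0 0 3;0 7.3 1 -18.4 0 0 3;0 7.3 1 -18.4 0 0 3' 40
python3 -m inch '0 0 0 0 0 0 0;0 0 0 0 0 0 0;0 0 0 0 0 0 0;0 0 0 0 0 0 0;0 0 0 0 0 0 0;0 0 0 5 0 0 0;0 0 0 10 0 0 0;0 0 0 15 0 0 0;0 0 0 15 0 0 0'
python3 - <<'E'
from look import *
f=look(dict(key_grip=.2,saddle_pillar=.058,saddle_window=.036),name="w5.png")
E
```

```text
t: 12.65
eef_pos: [0.4287, -0.2478, 0.0398]
ee_rot: [-3.138, 0.0, -1.458]
force: [0.4, 0.4, 0.7]
width: 0.0335
t: 13.78
eef_pos: [0.4309, -0.2481, 0.1938]
ee_rot: [-3.131, -0.002, -1.457]
force: [0.4, 0.2, -1.9]
width: 0.0138
wrist key_grip 0.81 [317. 313.] [ 0.4269 -0.2466  0.2   ]
wrist key_grip 0.73 [404. 269.] [ 0.4555 -0.2859  0.2   ]
```

```bash
python3 -m inch '0 3 3 1 0 0 10;0 6 6 1 0 0 20;0 10 10 1 0 0 30;0 15.4 15 1 0 0 40;0 15.4 19.8 1 0 0 50;0 15.4 19.8 1 0 0 60;0 15.4 19.8 1 0 0 70;0 15.4 19.8 1 0 0 80;0 15.4 19.8 1 0 0 86.9;0 15.4 19.8 1 0 0 86.9;0 15.4 19.8 1 0 0 86.9;0 15.4 19.8 1 0 0 86.9'
python3 - <<'E'
from look import *
s=telemetry.get_state();print(s["q"],s["eef_pos"],s["ee_rot"],s["width"])
f=look(dict(key_grip=.21,saddle_pillar=.058,saddle_window=.036,rail_slot=.03),name="w6.png")
yawof(f,"wrist","saddle",.036,[.585,.003])
E
```

```text
t: 15.48
eef_pos: [0.5815, -0.0493, 0.198]
ee_rot: [-3.14, 0.002, 0.057]
force: [-0.0, -0.5, -1.0]
width: 0.0142
[ 2.49153003e-01  2.31395815e-01 -2.33977754e-01 -1.75484750e-03
 -1.10725587e+00  2.95020153e+00] [ 0.58154416 -0.04933053  0.19798142] [-3.14040188e+00  2.09856486e-03  5.69770655e-02] 0.01418281616370116
wrist key_grip 0.81 [318. 316.] [ 0.5813 -0.0515  0.21  ]
wrist saddle_pillar 0.56 [329. 202.] [ 0.5882 -0.0269  0.058 ]
wrist saddle_window 0.91 [327. 132.] [0.5831 0.0327 0.036 ]
wrist rail_slot 0.78 [328. 165.] [0.5862 0.0028 0.03  ]
saddle wrist 0.8 centre [585.5   2.5] size [ 65.9 121.3] long-axis deg 92.98
```

View pics/w6.png

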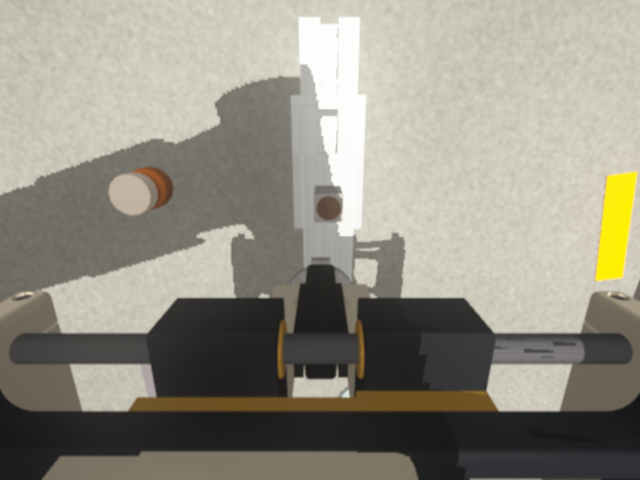

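View w6 shows the saddle seated straight on the rail, entirely on it, with the pillar at (329,205) and the window at (327,120). The key is held upright, parallel to the slot. I'll go above the window.

```bash
python3 -m inch '0 0.2 4 0 0 0 0;0 0.3 8.3 0 0 0 0;0 0.3 8.3 -4 0 0 0;0 0.3 8.3 -8 0 0 0;0 0.3 8.3 -12 0 0 0;0 0.3 8.3 -12 0 0 0;0 0.3 8.3 -12 0 0 0;0 0.3 8.3 -12 0 0 0'
python3 - <<'E'
from look import *
s=telemetry.get_state();print(s["eef_pos"],s["ee_rot"],s["width"],s["q"][5])
for i,(c,b) in enumerate([("scene",(240,200,340,300)),("side",(330,210,430,310))]):
    f=look(dict(key_grip=.092,saddle_window=.036),c); save(f,c+"7.png",b,4)
    e=s["eef_pos"];print(proj(f,[e[0],e[1],e[2]+.014]), proj(f,[.584,.0328,.036]))
cv2.imwrite("pics/c7.png",np.hstack([cv2.imread("pics/scene7.png"),cv2.imread("pics/side7.png")]))
E
```

```text
t: 16.77
eef_pos: [0.586, 0.0341, 0.0805]
ee_rot: [-3.14, -0.002, 0.058]
force: [-0.0, 0.3, -1.4]
width: 0.0139
[0.58602228 0.0340672  0.08052735] [-3.13951639e+00 -1.98572582e-03  5.83895640e-02] 0.013863890659110903 2.811119562155531
scene key_grip 0.75 [284. 247.] [0.5953 0.0358 0.092 ]
scene key_grip 0.46 [271. 186.] [ 0.4475 -0.2362  0.092 ]
scene saddle_window 0.91 [286. 264.] [0.5881 0.0288 0.036 ]
scene saddle_window 0.78 [480. 348.] [0.4534 0.483  0.036 ]
scene saddle_window 0.6 [283. 264.] [0.5931 0.0246 0.036 ]
[286.2427232 244.6071797] [287.84081381 263.83010063]
side key_grip 0.95 [365. 446.] [ 0.3773 -0.3721  0.092 ]
side key_grip 0.62 [375. 237.] [0.5862 0.0418 0.092 ]
side saddle_window 0.83 [211. 235.] [0.2836 0.2454 0.036 ]
side saddle_window 0.76 [373. 261.] [0.5845 0.0379 0.036 ]
side saddle_window 0.57 [256. 186.] [0.4337 0.443  0.036 ]
[376.65157817 237.97118164] [374.02498202 262.02577574]
```

View pics/c7.png

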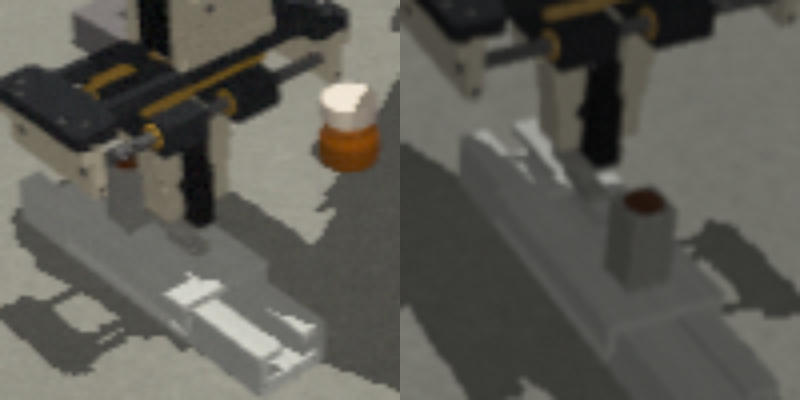

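Crop c7 shows the saddle flush on the rail and the key hanging directly over the window. The foot is hidden. I'll correct x by -2 mm and lower slowly.

```bash
python3 -m inch '0 -0.2 0 0 0 0 0;0 -0.2 0 -0.6 0 0 0;0 -0.2 0 -1.2 0 0 0;0 -0.2 0 -1.7 0 0 0;0 -0.2 0 -2.2 0 0 0;0 -0.2 0 -2.2 0 0 0'
```

```text
t: 17.82
eef_pos: [0.5826, 0.0336, 0.0564]
ee_rot: [-3.14, 0.001, 0.058]
force: [-0.8, -0.3, -1.4]
width: 0.0139
```

```bash
python3 -m inch '0 0.1 0 0 0 0 0;0 0.1 0 -0.4 0 0 0;0 0.1 0 -0.7 0 0 0;0 0.1 0 -0.95 0 0 0;0 0.1 0 -0.95 0 0 0'
```

```text
t: 18.45
eef_pos: [0.5834, 0.0336, 0.0466]
ee_rot: [-3.14, 0.002, 0.058]
force: [0.0, -0.3, -1.5]
width: 0.0137
```

```bash
python3 -m inch '0 0 0 -0.1 0 0 0;0 0 0 -0.1 0 0 0'; python3 -m inch '0 0 0 -0.1 0 0 0;0 0 0 -0.1 0 0 0'
```

```text
t: 18.7
eef_pos: [0.5836, 0.0336, 0.0459]
ee_rot: [-3.14, 0.001, 0.058]
force: [-0.4, -0.8, 0.7]
width: 0.0139
t: 18.95
eef_pos: [0.5836, 0.0336, 0.0458]
ee_rot: [-3.14, 0.001, 0.058]
force: [-3.9, 0.2, 7.1]
width: 0.0137
```

Flange contact felt at the expected height. Now the twist.

```bash
python3 -m inch '0 0 0 0.05 0 0 -10;0 0 0 0.05 0 0 -20;0 0 0 0.05 0 0 -30;0 0 0 0.05 0 0 -40;0 0 0 0.05 0 0 -50;0 0 0 0.05 0 0 -60;0 0 0 0.05 0 0 -70;0 0 0 0.05 0 0 -80;0 0 0 0.05 0 0 -90;0 0 0 0.05 0 0 -90;0 0 0 0.05 0 0 -90'
```

```text
t: 20.32
eef_pos: [0.5835, 0.0336, 0.0462]
ee_rot: [-3.141, 0.001, -1.508]
force: [-0.2, 0.1, -2.2]
width: 0.0136
```

```bash
python3 -m inch '0 0 0 -0.08 0 0 0;0 0 0 -0.08 0 0 0;0.38 0 0 -0.05 0 0 0;0.38 0 0 -0.05 0 0 0;0.38 0 0 -0.05 0 0 0;0.38 0 0 2 0 0 0;0.38 0 0 6 0 0 0;0.38 0 0 12 0 0 0;0.38 -6 0 16 0 0 0;0.38 -9.5 0 16 0 0 0;0.38 -9.5 0 16 0 0 0'
python3 - <<'E'
from look import *
f=look(dict(key_grip=.060,saddle_pillar=.058,saddle_window=.036,jar=0,mortar=0,dish=0)); save(f,"w8.png",(200,40,500,240),2)
yawof(f,"wrist","saddle",.036,[.585,.003]);yawof(f,"wrist","key",.07,[.584,.033]);yawof(f,"wrist","rail",.03,[.585,.003])
for c,b in [("scene",(235,210,335,310)),("side",(330,210,430,310))]:
    f=look(dict(key_grip=.060,saddle_window=.036,jar=0,mortar=0,dish=0),c); save(f,c+"8.png",b,4)
cv2.imwrite("pics/c8.png",np.hstack([cv2.imread("pics/scene8.png"),cv2.imread("pics/side8.png")]))
E
```

```text
t: 21.7
eef_pos: [0.4865, 0.0335, 0.2077]
ee_rot: [-3.138, 0.003, -1.508]
force: [1.3, 0.5, -0.1]
width: 0.0333
wrist key_grip 0.9 [325. 114.] [0.5835 0.0363 0.06  ]
wrist saddle_pillar 0.79 [404. 117.] [ 0.5855 -0.0305  0.058 ]
wrist saddle_window 0.71 [106. 366.] [0.2955 0.2696 0.036 ]
wrist jar 0.72 [372. 282.] [ 0.4046 -0.0319  0.    ]
wrist mortar 0.79 [13. 62.] [0.6143 0.3402 0.    ]
saddle wrist 0.64 centre [585.   3.] size [ 65.8 121.8] long-axis deg 93.67
key wrist 0.8 centre [582.3  33.2] size [33. 40.] long-axis deg 150.07
rail wrist 0.93 centre [586.   3.] size [ 49.6 240.6] long-axis deg 93.38
scene key_grip 0.85 [287. 255.] [0.5834 0.0288 0.06  ]
scene key_grip 0.58 [267. 190.] [ 0.4367 -0.275   0.06  ]
scene saddle_window 0.94 [448. 267.] [0.2978 0.2871 0.036 ]
scene saddle_window 0.83 [484. 346.] [0.4441 0.4845 0.036 ]
scene saddle_window 0.82 [286. 266.] [0.5915 0.0361 0.036 ]
scene saddle_window 0.71 [287. 273.] [0.6059 0.0607 0.036 ]
scene jar 0.65 [286. 256.] [ 0.5436 -0.035   0.    ]
scene jar 0.58 [330. 240.] [ 0.4041 -0.0202  0.    ]
scene mortar 0.76 [368. 360.] [ 0.617   0.3478 -0.    ]
scene dish 0.89 [195. 228.] [ 0.6654 -0.3123  0.    ]
side key_grip 0.73 [366. 448.] [ 0.3868 -0.3572  0.06  ]
side key_grip 0.68 [372. 253.] [0.5765 0.0327 0.06  ]
side saddle_window 0.95 [257. 187.] [0.4346 0.4409 0.036 ]
side saddle_window 0.67 [212. 235.] [0.2846 0.2459 0.036 ]
side saddle_window 0.6 [376. 260.] [0.5906 0.0372 0.036 ]
side saddle_window 0.5 [373. 269.] [0.5725 0.0117 0.036 ]
side jar 0.71 [302. 313.] [ 0.4084 -0.0254  0.    ]
side mortar 0.79 [336. 203.] [0.6247 0.3504 0.    ]
side dish 0.8 [510. 389.] [ 0.6663 -0.3067  0.    ]
```

View pics/w8.png

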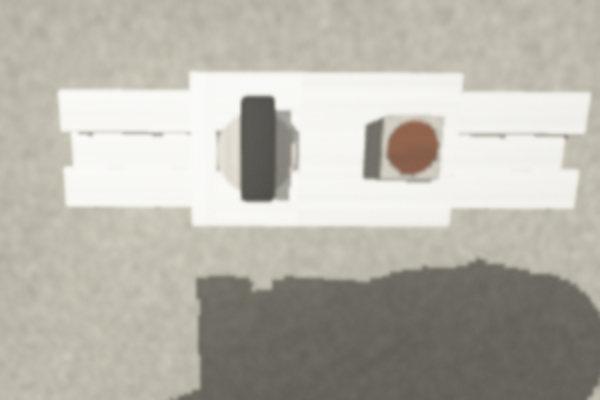

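View pics/c8.png

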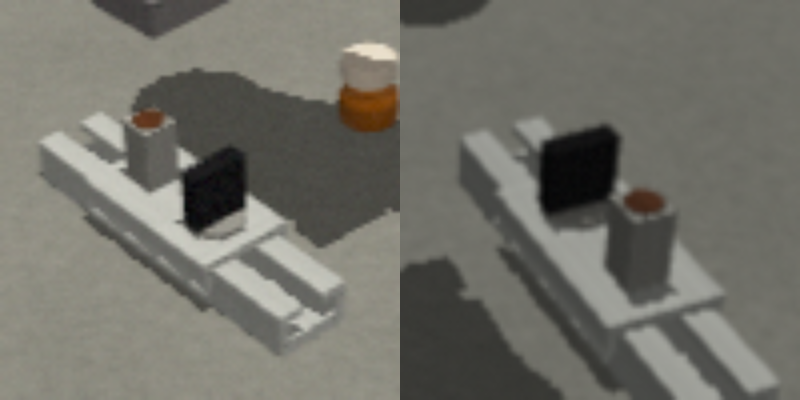

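Crops w8 and c8 show the saddle seated square with its whole length on the rail. The key is upright with its flange on the plate and its bar square across the slot. The bystanders haven't moved and the gripper is clear, so I'll hand it in.

```bash
python3 -c "
from station import arm,telemetry; print(telemetry.get_state()['t'],arm.job_done())"
```

```text
the job is handed in; nothing more can be done
22.8 None
```

The sample holder is mounted and I handed the job in at about 23 s of the 67 s allowed. I set the grey saddle on the rail, took the larger key from its stand and lowered it through the window. I felt the flange touch at the expected height, then twisted the key 90°, released it and moved the gripper clear.

**What the last checks showed:**
- **Saddle:** it lies at 93.7° against 93.4° for the rail, centred within about 1 mm, with its full length on the rail.
- **Key:** it stands upright with the flange on the plate. The bar is square across the slot by eye in the last pictures, and the gripper was at the matching angle just before release.
- **Bystanders:** the jar, dish and mortar are where they started, within the cameras' measuring noise.

**What disagreed or went unchecked:**
- The key's angle from its image region (150°) was unusable because the round flange is part of the region. The scene network also reported one false jar at the key's position.
- The foot under the lips can't be seen, and I did not tug the key to test the lock. It is inferred from the seating height and the unobstructed quarter turn.

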